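# Set the reorder tags on the stock board

### The job

Set the flip tags on the stock board so that only the full bins show green: each tag in front of a full bin leans left with its green face up, and the tag of a bin that is not full leans right with its red face up. Flip the wrong ones over by pushing gently with a fingertip, without gripping them, and leave the bins and everything else where they stand.

Things in the scene. Friction and masses are not known exactly. Their poses are not given: they have to be found in the camera images.
- board: the plywood stock board fixed on the bench, 325 x 620 x 12 mm. Four places side by side along its own y axis, at y = -217.5, -72.5, 72.5 and 217.5 mm; each place has a flip tag in front (at board x = 0) and a stock bin right behind it (bin centre at about board x = 137 mm). Origin under the middle of the tag row; own x points away from the robot to the bins, y to the left, z up; board top 12 mm above the bench
- mount_a: the grey V-shaped cradle of flip tag a, 72 mm (x) by 50 mm (y), fixed on the stock board in front of one bin; which place it has varies. Axes as the board's. Origin under its centre, on the board's top; the hinge pin of the tag runs along its x axis 18 mm above the origin; its two sloping rests reach 26 mm to either side and 40 mm above the origin, the highest part of the cradle
- tag_a (a joint): hinge angle of flip tag a in radians. 0: it leans to its right (mount -y), 42 degrees from upright, and its upper face shows RED; 0.73: upright; 1.47: it leans to its left (mount +y), 42 degrees from upright, and its upper face shows GREEN. Free hinge, 20 g leaf: it needs far less than 1 N, and past upright it drops over to that side by itself and stays there, resting on the cradle
- tab_a (a point): the middle of the free edge of flip tag a: a leaf 3 mm thick, 66 mm from hinge to this edge; the 40 mm next to the hinge is 56 mm wide (along the pin), red on one face, green on the other; the outer 25 mm is a white finger tab, 40 mm wide, standing free of the rests. At either rest this edge is 44 mm to the side of the hinge and 49 mm above it (79 mm above the bench); upright it is 96 mm above the bench
- mount_b: the grey V-shaped cradle of flip tag b, 72 mm (x) by 50 mm (y), fixed on the stock board in front of one bin; which place it has varies. Axes as the board's. Origin under its centre, on the board's top; the hinge pin of the tag runs along its x axis 18 mm above the origin; its two sloping rests reach 26 mm to either side and 40 mm above the origin, the highest part of the cradle
- tag_b (a joint): hinge angle of flip tag b in radians. 0: it leans to its right (mount -y), 42 degrees from upright, and its upper face shows RED; 0.73: upright; 1.47: it leans to its left (mount +y), 42 degrees from upright, and its upper face shows GREEN. Free hinge, 20 g leaf: it needs far less than 1 N, and past upright it drops over to that side by itself and stays there, resting on the cradle
- tab_b (a point): the middle of the free edge of flip tag b: a leaf 3 mm thick, 66 mm from hinge to this edge; the 40 mm next to the hinge is 56 mm wide (along the pin), red on one face, green on the other; the outer 25 mm is a white finger tab, 40 mm wide, standing free of the rests. At either rest this edge is 44 mm to the side of the hinge and 49 mm above it (79 mm above the bench); upright it is 96 mm above the bench
- mount_c: the grey V-shaped cradle of flip tag c, 72 mm (x) by 50 mm (y), fixed on the stock board in front of one bin; which place it has varies. Axes as the board's. Origin under its centre, on the board's top; the hinge pin of the tag runs along its x axis 18 mm above the origin; its two sloping rests reach 26 mm to either side and 40 mm above the origin, the highest part of the cradle
- tag_c (a joint): hinge angle of flip tag c in radians. 0: it leans to its right (mount -y), 42 degrees from upright, and its upper face shows RED; 0.73: upright; 1.47: it leans to its left (mount +y), 42 degrees from upright, and its upper face shows GREEN. Free hinge, 20 g leaf: it needs far less than 1 N, and past upright it drops over to that side by itself and stays there, resting on the cradle
- tab_c (a point): the middle of the free edge of flip tag c: a leaf 3 mm thick, 66 mm from hinge to this edge; the 40 mm next to the hinge is 56 mm wide (along the pin), red on one face, green on the other; the outer 25 mm is a white finger tab, 40 mm wide, standing free of the rests. At either rest this edge is 44 mm to the side of the hinge and 49 mm above it (79 mm above the bench); upright it is 96 mm above the bench
- mount_d: the grey V-shaped cradle of flip tag d, 72 mm (x) by 50 mm (y), fixed on the stock board in front of one bin; which place it has varies. Axes as the board's. Origin under its centre, on the board's top; the hinge pin of the tag runs along its x axis 18 mm above the origin; its two sloping rests reach 26 mm to either side and 40 mm above the origin, the highest part of the cradle
- tag_d (a joint): hinge angle of flip tag d in radians. 0: it leans to its right (mount -y), 42 degrees from upright, and its upper face shows RED; 0.73: upright; 1.47: it leans to its left (mount +y), 42 degrees from upright, and its upper face shows GREEN. Free hinge, 20 g leaf: it needs far less than 1 N, and past upright it drops over to that side by itself and stays there, resting on the cradle
- tab_d (a point): the middle of the free edge of flip tag d: a leaf 3 mm thick, 66 mm from hinge to this edge; the 40 mm next to the hinge is 56 mm wide (along the pin), red on one face, green on the other; the outer 25 mm is a white finger tab, 40 mm wide, standing free of the rests. At either rest this edge is 44 mm to the side of the hinge and 49 mm above it (79 mm above the bench); upright it is 96 mm above the bench
- bin_full_1: a blue open-topped stock bin, 155 mm (x) by 105 mm (y), 75 mm tall, FULL: heaped to the rim (up to 85 mm above its underside) with yellow wheels with black hubs. It stands loose on the stock board right behind its tag (about 137 mm from that tag's cradle, the next place's is 190 mm or more away); which place it has varies. Origin under its centre; low open front towards the robot
- bin_full_2: a blue open-topped stock bin, 155 mm (x) by 105 mm (y), 75 mm tall, FULL: heaped to the rim (up to 85 mm above its underside) with short wooden dowels. It stands loose on the stock board right behind its tag (about 137 mm from that tag's cradle, the next place's is 190 mm or more away); which place it has varies. Origin under its centre; low open front towards the robot
- bin_full_3: a blue open-topped stock bin, 155 mm (x) by 105 mm (y), 75 mm tall, FULL: heaped to the rim (up to 85 mm above its underside) with white printed angle brackets. It stands loose on the stock board right behind its tag (about 137 mm from that tag's cradle, the next place's is 190 mm or more away); which place it has varies. Origin under its centre; low open front towards the robot
- bin_low: a blue open-topped stock bin, 155 mm (x) by 105 mm (y), 75 mm tall, NOT full: only three yellow wheels with black hubs on its bare floor. It stands loose on the stock board right behind its tag (about 137 mm from that tag's cradle, the next place's is 190 mm or more away); which place it has varies. Origin under its centre; low open front towards the robot
- marker: a whiteboard marker, 130 mm long, 17 mm thick, lying on the front margin of the stock board, in front of the tags; origin under its middle, own y axis along it; not part of the job
- tape: a blue roll of tape lying flat, 100 mm across, 24 mm high, on the bench; origin under its centre; not part of the job
- driver: a screwdriver lying on the bench; origin under its middle, own x axis along it; not part of the job
- glue: a white glue bottle with an orange cap, 52 mm across, 135 mm tall, on the bench; origin under its centre; not part of the job
- mug: a white mug, 80 mm across, 92 mm tall, on the bench; origin under its centre; not part of the job
- pliers: red-handled pliers lying on the bench, 190 mm long, 12 mm high; origin under their middle, own x axis along them; not part of the job
Mind the look-alikes: they are no part of the job. What is shaped like the bin_full_3 but pink is not meant.

How it is judged (in metres and radians):
At the end, for the whole second after the job is handed in: Each tag whose cradle is in front of a full bin rests on its left, green face up (hinge above 1.34 rad); the tag in front of the bin that is not full rests on its right, red face up (hinge below 0.12 rad). Every bin is within 15 mm, and every other loose thing within 20 mm, of where it stood ((((horizontal distance between mount_a and bin_full_1 below 0.163 m or horizontal distance between mount_a and bin_full_2 below 0.163 m or horizontal distance between mount_a and bin_full_3 below 0.163 m) and value of joint tag_a above 1.34 rad) or (not (horizontal distance between mount_a and bin_full_1 below 0.163 m or horizontal distance between mount_a and bin_full_2 below 0.163 m or horizontal distance between mount_a and bin_full_3 below 0.163 m) and value of joint tag_a below 0.12 rad)) and (((horizontal distance between mount_b and bin_full_1 below 0.163 m or horizontal distance between mount_b and bin_full_2 below 0.163 m or horizontal distance between mount_b and bin_full_3 below 0.163 m) and value of joint tag_b above 1.34 rad) or (not (horizontal distance between mount_b and bin_full_1 below 0.163 m or horizontal distance between mount_b and bin_full_2 below 0.163 m or horizontal distance between mount_b and bin_full_3 below 0.163 m) and value of joint tag_b below 0.12 rad)) and (((horizontal distance between mount_c and bin_full_1 below 0.163 m or horizontal distance between mount_c and bin_full_2 below 0.163 m or horizontal distance between mount_c and bin_full_3 below 0.163 m) and value of joint tag_c above 1.34 rad) or (not (horizontal distance between mount_c and bin_full_1 below 0.163 m or horizontal distance between mount_c and bin_full_2 below 0.163 m or horizontal distance between mount_c and bin_full_3 below 0.163 m) and value of joint tag_c below 0.12 rad)) and (((horizontal distance between mount_d and bin_full_1 below 0.163 m or horizontal distance between mount_d and bin_full_2 below 0.163 m or horizontal distance between mount_d and bin_full_3 below 0.163 m) and value of joint tag_d above 1.34 rad) or (not (horizontal distance between mount_d and bin_full_1 below 0.163 m or horizontal distance between mount_d and bin_full_2 below 0.163 m or horizontal distance between mount_d and bin_full_3 below 0.163 m) and value of joint tag_d below 0.12 rad)) and not (distance of bin_full_1 from where it was at the start of the episode above 0.015 m) and not (distance of bin_full_2 from where it was at the start of the episode above 0.015 m) and not (distance of bin_full_3 from where it was at the start of the episode above 0.015 m) and not (distance of bin_low from where it was at the start of the episode above 0.015 m) and not (distance of marker from where it was at the start of the episode above 0.02 m) and not (distance of tape from where it was at the start of the episode above 0.02 m) and not (distance of driver from where it was at the start of the episode above 0.02 m) and not (distance of glue from where it was at the start of the episode above 0.02 m) and not (distance of mug from where it was at the start of the episode above 0.02 m) and not (distance of pliers from where it was at the start of the episode above 0.02 m)); the robot touches nothing.
It fails at once if a tag is gripped, squeezed or forced (more than 10 N between fingers and tag) (contact force between the fingers and tag_a above 10 N or contact force between the fingers and tag_b above 10 N or contact force between the fingers and tag_c above 10 N or contact force between the fingers and tag_d above 10 N).
It fails at once if a bin is lifted, carried or shoved (more than 15 mm) (distance of any of bin_full_1, bin_full_2, bin_full_3, bin_low from where it was at the start of the episode above 0.015 m).
It fails at once if another thing on the bench is lifted, carried or knocked (more than 20 mm) (distance of any of marker, tape, driver, glue, mug, pliers from where it was at the start of the episode above 0.02 m).
It also fails if it takes over 54 s, if anything falls off the work surface, if the arm or the gripper's body presses on something with over 40 N, if the wrist force passes 120 N, or if a joint passes its speed limit or range.

### The arm

A 6-joint arm with a two-finger parallel gripper is mounted at the origin on the work surface. World frame = base frame: x ahead of the robot, y to its left, z up, the work surface at z = 0. Lengths are in m, angles in degrees, forces in N, time in s.
With the tool pointing down it reaches from about 0.25 to 0.725 m from the base axis. Payload 9.7 kg.
Tool frame: the origin (TCP) lies between the finger pads; the fingertips stand 19 mm ahead of it and the grasp point (between the pads) is the TCP; z points along the fingers, y is the line along which they close (so a half turn about z gives the same grasp; the last joint's range is limited). The gripper opens to 85 mm and grips with 20 to 120 N. Pads are 22 mm wide; open, the fingers measure 114 mm over their backs; the gripper's body (76 mm by 85 mm) begins 54 mm behind the grasp point. The pads swing forward as they close: fully open they stand 13 mm farther back than shut.
Start: joints at [-64.63, 4.979, 10.078, 95.1, 0, 90], TCP at [0.236, -0.497, 0.25] pointing down, gripper open.
Joint ranges: [-179.16, 179.16], [-48.56, 103.87], [-65.8, 70.77], [-126.05, 130.52], [-82.76, 87.17], [-180, 180]. Speed limits (degrees/s): [127.2, 127.2, 147.25, 180, 180, 180].

### API

Orientations are given as [roll, pitch, yaw] about the fixed x, y, z axes, in that order (R = Rz(yaw) Ry(pitch) Rx(roll)).
In Python, from workcell import telemetry, camera, calibration, workorder gives the robot as it stands.
- The arm moves only by the tool play_rows, never from a script. Its argument "increments" is a list of rows, each a list of 3 entries, a list of its own where there are three numbers: the shift along the tool's x, y, z in mm, then the turn, a rotation vector about the tool's x, y, z in degrees, then the closure, from 0 (fully open) to 1 (shut). In form: [[[x, y, z], [ax, ay, az], jaw], ...]. A call has 1 to 20 rows; each row is the pose to reach, as a shift and turn from the pose commanded when the call began, along the tool's axes at that moment; what a row does not reach only later rows make up. A row lasts 1/10 s, in which the tool goes at most 50 mm and 8.59 degrees, less where a joint would pass 70% of its speed; a pose out of reach is approached as far as the arm can. A call with a gripper value outside its range is refused whole. The fingers move at their own pace and stop on an object; "grip_force" is the grip in N (left out, the last holds). Time passes only in rows, so rows that repeat a pose let the fingers close. It gives the time, the measured TCP pose, the force, the opening and the grip force at its end, in the units of the state.
- telemetry.get_obs(): the state, without advancing time (a new reading comes with each control period).
- camera(name): name is "scene" or "side" or "wrist"; returns (picture, depth): 400x640x3 uint8, red, green, blue; 400x640 float32, m along the optical axis (not along the pixel's ray), 0 where there is no reading.
- calibration(name): a dict with "vertical_fov" (degrees; the focal length in pixels is half the picture's height over the tangent of half this angle, whatever the lens; pixels are square), "cx", "cy" (the principal point, pixels), "rvec" (rotation vector, rad) and "tvec" (3), from world to camera coordinates, as OpenCV has them; the wrist camera has in their place "hand_eye" (4x4, takes a point from camera to tool coordinates, whose origin is the TCP and whose axes are the flange's). Camera axes: x right, y down, z forward; pixel columns grow to the right and rows downward; lengths in m; the calibration is good to about 2 mm. The wrist camera is an equidistant fisheye: a pixel r from the principal point sees the ray r / f radians off the axis. A picture is of the moment at which its call begins: read the wrist's pose just before it. calibration takes no time and is no camera call.
- workorder.job_done(): hands the job in; it is judged then, once.
The state is a dict: "time": time; "q": joint angles; "qd": joint speeds; "joint_efforts": joint torques, N m; "ee_pos": TCP position; "tcp_rot": TCP orientation; "wrist_force": force on the tool from outside, world axes, zero at the start; "torque": the same for the moment, N m; "opening": finger opening in m; "grasp_force": force on a finger pad.
Only numpy, scipy, OpenCV 4.12 (cv2) and the standard library are available. Lean on these libraries where they do the work, as an engineer would, in place of code of your own. Each camera call takes 0.05 s, during which the arm holds its last target. There are 200 camera calls.

## Working session

There is one attempt and no reset: what is moved stays moved. The work goes in short steps, Python scripts to look and compute and a tool call to move; the robot and the scene stay as the last step left them, time stands still between calls to the robot, and variables do not carry over. Pictures are saved under pics/ and viewed, at most 10 in all, crops included, and the job is handed in when it is done.

Besides the shell and the picture viewer there is one more tool, called as name(argument=value, ...), one argument or row to a line, values as JSON. play_rows: Moves the arm, as the interface text tells. Its arguments: {"type":"object","properties":{"increments":{"type":"array"},"grip_force":{"type":"number"}},"required":["increments"]}

```bash
mkdir -p pics && cat > h.py <<'E'
import numpy as np, cv2
from workcell import telemetry, camera, calibration, workorder
def save(n,f):
    p,d=camera(n); cv2.imwrite(f'pics/{f}.png',p[:,:,::-1]); np.save(f'pics/{f}.npy',d); return p,d
def world(n,d,u,v,w=2):
    c=calibration(n); f=200/np.tan(np.radians(c['vertical_fov'])/2)
    a=d[v-w:v+w+1,u-w:u+w+1]; z=np.median(a[a>0])
    R=cv2.Rodrigues(np.array(c['rvec'],float))[0]
    return R.T@(np.array([(u-c['cx'])/f*z,(v-c['cy'])/f*z,z])-np.ravel(c['tvec']))
E
python3 - <<'E'
from h import *
save('scene','s0'); save('side','d0')
print(calibration('scene'),calibration('side'))
o=telemetry.get_obs(); print({k:o[k] for k in('time','ee_pos','tcp_rot','opening')})
E
```

```text
{'vertical_fov': 51.57031942354634, 'cx': 318.13008590379155, 'cy': 193.5688448230312, 'rvec': array([ 0.97961362,  2.55690744, -0.90156248]), 'tvec': array([ 0.36058923, -0.19619091,  1.58747656])} {'vertical_fov': 46.158812580447915, 'cx': 315.6959890731348, 'cy': 204.82772740818513, 'rvec': array([ 2.24596788, -0.72212202,  0.29436817]), 'tvec': array([-0.41611747,  0.2492088 ,  1.52101094])}
{'time': 0.1, 'ee_pos': array([ 0.2355785 , -0.49680435,  0.2496796 ]), 'tcp_rot': array([-1.79934392e+02, -1.74375093e-03,  2.53685094e+01]), 'opening': 0.08594500329925003}
```

View pics/s0.png

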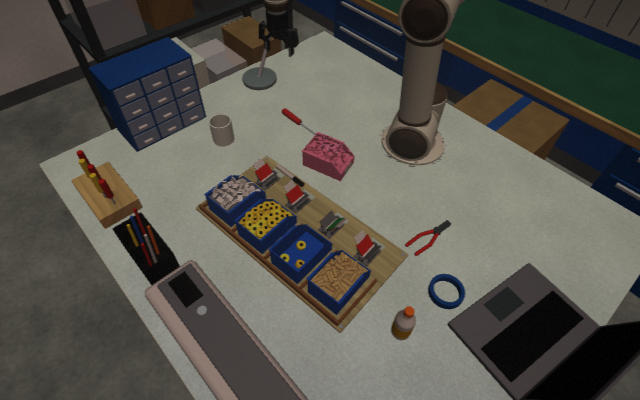

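View pics/d0.png

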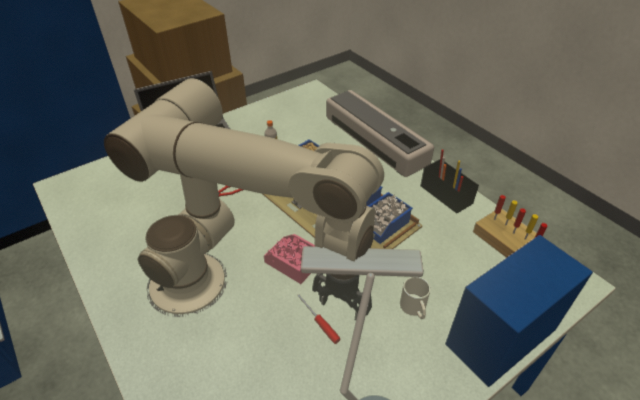

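The scene picture shows four board bins: brackets (235,198), full wheels (265,222), three wheels (302,250) and dowels (338,278). Their tags look red at (265,172), red at (296,196), green at (331,222) and red at (366,246). The look-alike is the pink bin at (328,155), which is off the board. I'll check with one close crop.

```bash
python3 - <<'E'
from h import *
p=cv2.imread('pics/s0.png')[140:335,190:415]
cv2.imwrite('pics/c0.png',cv2.resize(p,None,fx=3,fy=3,interpolation=cv2.INTER_CUBIC)[:600])
E
```

```text
(no output)
```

View pics/c0.png

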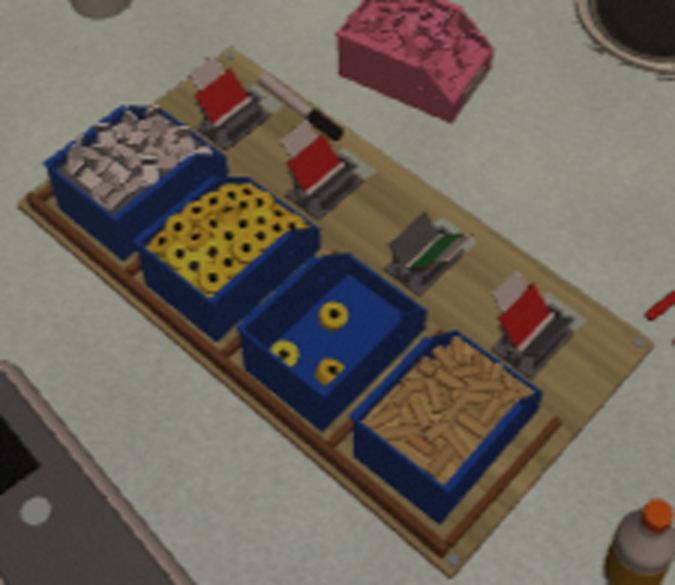

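The crop confirms it. The tags for brackets, full wheels and dowels show red and lean right, and the three-wheel bin's tag shows green and leans left, so all four are wrong. Next I'll get the board's pose from its corners.

```bash
cat >> h.py <<'E'
def ray(n,u,v,z):
    c=calibration(n); f=200/np.tan(np.radians(c['vertical_fov'])/2)
    R=cv2.Rodrigues(np.array(c['rvec'],float))[0]; o=-R.T@np.ravel(c['tvec'])
    r=R.T@np.array([(u-c['cx'])/f,(v-c['cy'])/f,1]); return o+r*(z-o[2])/r[2]
E
python3 - <<'E'
from h import *
d=np.load('pics/s0.npy')
cs=[(232,50),(650,345),(455,572),(25,207)]
W=[ray('scene',190+u/3,140+v/3,.012) for u,v in cs]
for w in W: print(w.round(4))
W=np.array(W); e=[np.linalg.norm(W[i]-W[(i+1)%4]) for i in range(4)]; print(e)
dy=(W[0]-W[1]+W[3]-W[2])[:2]; yaw=np.arctan2(-dy[0],dy[1]); print('yaw',np.degrees(yaw))
print('centre',W.mean(0))
for n,u,v,z in[('tabA',207,72,.079),('tabB',299,138,.079),('greentab?',460,240,.079),('tabD',509,290,.079),('pink near',345,40,.08),('pink',455,25,.08),('pink',440,118,.0),('pink',490,55,.08)]:
    print(n,ray('scene',190+u/3,140+v/3,z).round(3),world('scene',d,190+u//3,140+v//3,1).round(3))
E
```

```text
[ 0.4695 -0.2953  0.012 ]
[0.4081 0.3119 0.012 ]
[0.7186 0.3471 0.012 ]
[ 0.7849 -0.2554  0.012 ]
[np.float64(0.6103591111031305), np.float64(0.3124909214523346), np.float64(0.6060680878128308), np.float64(0.3179416997183774)]
yaw -173.9723719743469
centre [0.59528709 0.02708304 0.012     ]
tabA [ 0.548 -0.231  0.079] [ 0.544 -0.238  0.071]
tabB [ 0.533 -0.089  0.079] [ 0.531 -0.094  0.073]
greentab? [0.498 0.122 0.079] [0.494 0.118 0.07 ]
tabD [0.504 0.197 0.079] [0.502 0.193 0.076]
pink near [ 0.399 -0.167  0.08 ] [ 0.389 -0.178  0.066]
pink [ 0.287 -0.101  0.08 ] [ 0.273 -0.117  0.06 ]
pink [ 0.348 -0.056  0.   ] [ 0.351 -0.056  0.004]
pink [ 0.291 -0.039  0.08 ] [ 0.253 -0.072  0.031]
```

play_rows(
  increments=[
    [[0,0,-30],[0,0,0],1],
    [[501,-426,-30],[0,0,19.3],1],
    [[501,-426,-30],[0,0,19.3],1],
    [[501,-426,-30],[0,0,19.3],1],
    [[501,-426,-30],[0,0,19.3],1],
    [[501,-426,-30],[0,0,19.3],1],
    [[501,-426,-30],[0,0,19.3],1],
    [[501,-426,-30],[0,0,19.3],1],
    [[501,-426,-30],[0,0,19.3],1],
    [[501,-426,-30],[0,0,19.3],1],
    [[501,-426,-30],[0,0,19.3],1],
    [[501,-426,-30],[0,0,19.3],1],
    [[501,-426,-30],[0,0,19.3],1],
    [[501,-426,-30],[0,0,19.3],1],
    [[501,-426,-30],[0,0,19.3],1],
    [[501,-426,-30],[0,0,19.3],1],
    [[501,-426,-30],[0,0,19.3],1],
    [[501,-426,-30],[0,0,19.3],1],
    [[501,-426,-30],[0,0,19.3],1],
    [[501,-426,-30],[0,0,19.3],1],
  ],
)

```text
time: 2.1
ee_pos: [0.5091, 0.0768, 0.2807]
tcp_rot: [-178.9, -0.0, 8.1]
wrist_force: [0.4, 0.3, 0.1]
opening: -0.0003
grasp_force: 0.0
```

```bash
python3 - <<'E'
from h import *
o=telemetry.get_obs(); np.save('pics/w0_pose.npy',np.r_[o['ee_pos'],o['tcp_rot']])
print(o['time'],o['ee_pos'],o['tcp_rot'],o['opening'],o['qd'].round(2))
save('wrist','w0'); print(calibration('wrist'))
E
```

```text
2.1 [0.50912846 0.0768174  0.28068574] [-1.78928506e+02 -1.93120010e-02  8.08151342e+00] -0.00025039014417589715 [ 0.21  0.32  0.1  -0.   -0.02 -0.03]
{'vertical_fov': 65.70646984690485, 'cx': 317.00840143901166, 'cy': 197.56215610976986, 'hand_eye': array([[ 5.61610273e-04, -9.45067375e-01, -3.26875117e-01,
         8.34746068e-02],
       [ 9.99999759e-01,  6.64282285e-04, -2.02466859e-04,
        -1.55697322e-04],
       [ 4.08482172e-04, -3.26874925e-01,  9.45067520e-01,
        -1.24014455e-01],
       [ 0.00000000e+00,  0.00000000e+00,  0.00000000e+00,
         1.00000000e+00]])}
```

View pics/w0.png

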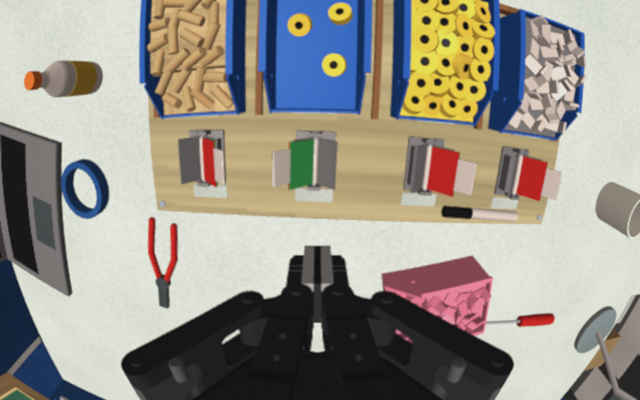

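The wrist view shows the tag free edges at about D (216,160), C (274,167), B (474,178) and A (560,184). The board's front corners are at (161,204) and (541,219). Now I'll convert these to world positions.

```bash
cat >> h.py <<'E'
from scipy.spatial.transform import Rotation as Ro
def wray(P,u,v,z):
    c=calibration('wrist'); f=200/np.tan(np.radians(c['vertical_fov'])/2)
    x,y=u-c['cx'],v-c['cy']; r=np.hypot(x,y); t=r/f
    k=np.array([x/r*np.sin(t),y/r*np.sin(t),np.cos(t)]); H=c['hand_eye']
    R=Ro.from_euler('xyz',P[3:],degrees=True).as_matrix()
    o=P[:3]+R@H[:3,3]; k=R@H[:3,:3]@k
    return o+k*(z-o[2])/k[2]
E
python3 - <<'E'
from h import *
o=telemetry.get_obs(); print(o['time'],o['ee_pos'],o['tcp_rot'],o['qd'].round(3))
P=np.load('pics/w0_pose.npy')
a,b=wray(P,161,204,.012),wray(P,541,219,.012); print(a,b,np.linalg.norm(a-b),np.degrees(np.arctan2(-(a-b)[0],(a-b)[1])))
for n,u,v,z in[('A',560,184,.079),('B',474,178,.079),('C',274,167,.079),('D',216,160,.079)]: print(n,wray(P,u,v,z).round(4))
O=np.array([.5222,.0194]); th=np.radians(6.03); R=np.array([[np.cos(th),-np.sin(th)],[np.sin(th),np.cos(th)]])
for n,y,s in[('A',-.2175,-1),('B',-.0725,-1),('C',.0725,1),('D',.2175,-1)]: print(n,'pred',O+R@[0,y+.044*s])
E
```

```text
2.15 [0.50915885 0.076941   0.28060281] [-1.78927538e+02 -9.97955251e-03  8.09803249e+00] [ 0.297  0.245  0.146 -0.041  0.027 -0.025]
[0.41205111 0.30424359 0.012     ] [ 0.47428471 -0.29849094  0.012     ] 0.6059388904132489 5.895018799069548
A [ 0.548  -0.2483  0.079 ]
B [ 0.5313 -0.103   0.079 ]
C [0.5077 0.128  0.079 ]
D [0.5071 0.1948 0.079 ]
A pred [ 0.54967036 -0.24065313]
B pred [ 0.53443823 -0.09645541]
C pred [0.50996177 0.13525541]
D pred [0.50397397 0.19194003]
```

play_rows(
  increments=[
    [[7,-86,0],[-1,0,2],1],
    [[7,-86,0],[-1,0,2],1],
    [[7,-86,40],[-1,0,2],1],
    [[7,-86,80],[-1,0,2],1],
    [[7,-86,120],[-1,0,2],1],
    [[7,-86,140],[-1,0,2],1],
    [[7,-86,140],[-1,0,2],1],
    [[7,-86,140],[-1,0,2],1],
  ],
)

```text
time: 2.95
ee_pos: [0.5146, 0.1014, 0.1428]
tcp_rot: [-177.9, 0.2, 10.1]
wrist_force: [0.1, -0.8, -0.1]
opening: 0.0003
grasp_force: 0.0
```

```bash
python3 - <<'E'
from h import *
o=telemetry.get_obs(); P=np.r_[o['ee_pos'],o['tcp_rot']]; np.save('pics/w1_pose.npy',P)
print(o['time'],P.round(4))
save('wrist','w1')
E
```

```text
2.95 [ 5.146000e-01  1.014000e-01  1.428000e-01 -1.779021e+02  2.218000e-01
  1.014000e+01]
```

View pics/w1.png

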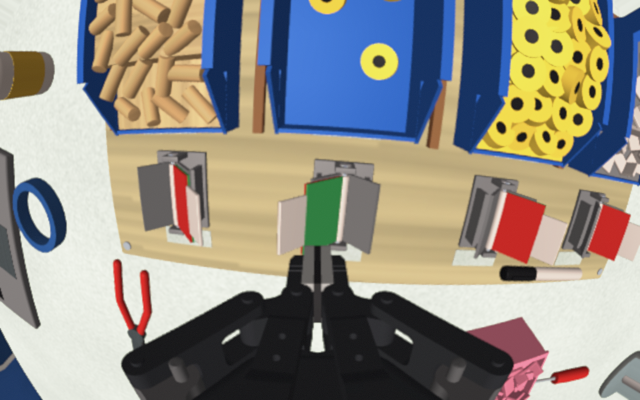

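```bash
python3 - <<'E'
from h import *
o=telemetry.get_obs()
for k in('time','q','qd','joint_efforts','ee_pos','tcp_rot','wrist_force'): print(k,np.round(o[k],3))
save('side','d1');save('scene','s1')
E
```

```text
time 3.0
q [ 10.099   0.91   -6.029  83.248   2.104 179.942]
qd [-0.313 -0.667  1.947  1.423 -0.345 -0.011]
joint_efforts [-7.170e-01 -4.987e+01  4.831e+01  3.700e-02  1.600e-02  0.000e+00]
ee_pos [0.515 0.102 0.143]
tcp_rot [-177.896    0.185   10.157]
wrist_force [-0.22  -0.029 -0.038]
```

play_rows(
  increments=[
    [[0,0,0],[0,0,0],1],
    [[0,0,0],[0,0,0],1],
    [[0,0,0],[0,0,0],1],
  ],
)

```text
time: 3.4
ee_pos: [0.5155, 0.1008, 0.1448]
tcp_rot: [-177.9, 0.0, 10.1]
wrist_force: [-0.1, -0.1, -0.6]
opening: 0.0001
grasp_force: 0.0
```

```bash
python3 - <<'E'
from h import *
o=telemetry.get_obs()
for k in('time','q','qd','joint_efforts','ee_pos','tcp_rot'): print(k,np.round(o[k],3))
E
```

```text
time 3.4
q [ 10.012   0.818  -5.927  83.294   2.07  179.941]
qd [-0.025  0.17  -0.375 -0.037 -0.005 -0.002]
joint_efforts [ 5.5000e-02 -4.7969e+01  4.7134e+01  1.7000e-02  1.1900e-01  0.0000e+00]
ee_pos [0.515 0.101 0.145]
tcp_rot [-1.7793e+02  3.7000e-02  1.0071e+01]
```

Joint 6 hit its 180° limit, because yaw = q1 − q6 + 180. I'll work at yaw 96° instead, which also makes the fingers thinner along the board's y axis.

```bash
cat >> h.py <<'E'
O=np.array([.520,.0145]); TH=6.0
def bw(x,y,z):
    t=np.radians(TH); return np.array([O[0]+x*np.cos(t)-y*np.sin(t),O[1]+x*np.sin(t)+y*np.cos(t),z])
def inc(p,yaw=96.):
    o=telemetry.get_obs(); R=Ro.from_euler('xyz',o['tcp_rot'],degrees=True); T=Ro.from_euler('xyz',[180,0,yaw],degrees=True)
    print((1000*R.inv().apply(p-o['ee_pos'])).round(1),np.degrees((R.inv()*T).as_rotvec()).round(2))
E
python3 - <<'E'
from h import *
inc(bw(0,.149,.2)); inc(bw(0,.149,.13))
E
```

```text
[ -0.1 -64.8 -52.8] [ -1.69  -1.52 -85.92]
[ -0.1 -62.3  17.1] [ -1.69  -1.52 -85.92]
```

play_rows(
  increments=[
    [[0,0,-53],[0,0,-8],1],
    [[0,-65,-53],[-1.7,-1.5,-86],1],
    [[0,-65,-53],[-1.7,-1.5,-86],1],
    [[0,-65,-53],[-1.7,-1.5,-86],1],
    [[0,-65,-53],[-1.7,-1.5,-86],1],
    [[0,-65,-53],[-1.7,-1.5,-86],1],
    [[0,-65,-53],[-1.7,-1.5,-86],1],
    [[0,-65,-53],[-1.7,-1.5,-86],1],
    [[0,-65,-53],[-1.7,-1.5,-86],1],
    [[0,-65,-53],[-1.7,-1.5,-86],1],
    [[0,-65,-53],[-1.7,-1.5,-86],1],
    [[0,-65,-53],[-1.7,-1.5,-86],1],
    [[0,-65,-53],[-1.7,-1.5,-86],1],
    [[0,-65,-53],[-1.7,-1.5,-86],1],
  ],
)

```text
time: 4.8
ee_pos: [0.5042, 0.1628, 0.1994]
tcp_rot: [-180.0, -0.0, 96.0]
wrist_force: [0.2, 0.7, -0.3]
opening: 0.0002
grasp_force: 0.0
```

```bash
python3 - <<'E'
from h import *
o=telemetry.get_obs(); P=np.r_[o['ee_pos'],o['tcp_rot']]; np.save('pics/w2_pose.npy',P)
print(o['time'],P.round(4),o['q'].round(1))
save('wrist','w2')
inc(bw(0,.149,.2));inc(bw(0,.149,.085)); inc(bw(0,.225,.085))
E
```

```text
4.8 [ 5.042000e-01  1.628000e-01  1.994000e-01 -1.799535e+02 -1.050000e-02
  9.596080e+01] [ 17.9   1.5   0.8  89.3   0.  101.9]
[-0.2  0.2 -0.6] [-0.05 -0.01 -0.01]
[ -0.2   0.3 114.4] [-0.05 -0.01 -0.01]
[ 75.8   0.3 114.4] [-0.05 -0.01 -0.01]
```

View pics/w2.png

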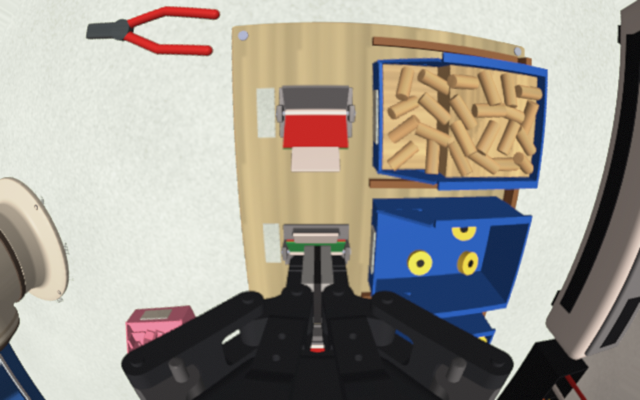

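The tag in front of the dowels (D) now has its tab edge at (316,171). The green tag C is at (315,245), partly behind the fingers. I'll turn D's edge into board coordinates as a check.

```bash
python3 - <<'E'
from h import *
P=np.load('pics/w2_pose.npy'); t=np.radians(TH); E=np.array([[np.cos(t),np.sin(t)],[-np.sin(t),np.cos(t)]])
for n,u,v,z in[('Dedge',316,171,.079),('Dtabroot',316,147,.0605),('corner',235,27,.012),('corner2',525,55,.012)]:
    w=wray(P,u,v,z); print(n,w.round(4),(E@(w[:2]-O)).round(4))
E
```

```text
Dedge [0.5001 0.1854 0.079 ] [-0.0019  0.1721]
Dtabroot [0.4983 0.202  0.0605] [-0.002   0.1887]
corner [0.4051 0.3109 0.012 ] [-0.0833  0.3068]
corner2 [0.7248 0.3367 0.012 ] [0.2373 0.299 ]
```

play_rows(
  increments=[
    [[0,0,40],[0,0,0],1],
    [[0,0,80],[0,0,0],1],
    [[0,0,105],[0,0,0],1],
    [[0,0,114],[0,0,0],1],
    [[6,0,114],[0,0,0],1],
    [[12,0,114],[0,0,0],1],
    [[18,0,114],[0,0,0],1],
    [[24,0,114],[0,0,0],1],
    [[30,0,114],[0,0,0],1],
    [[36,0,114],[0,0,0],1],
    [[42,0,114],[0,0,0],1],
    [[48,0,114],[0,0,0],1],
    [[54,0,114],[0,0,0],1],
    [[60,0,114],[0,0,0],1],
    [[66,0,114],[0,0,0],1],
    [[71,0,114],[0,0,0],1],
    [[71,0,114],[0,0,0],1],
    [[60,0,114],[0,0,0],1],
    [[45,0,70],[0,0,0],1],
    [[20,0,20],[0,0,0],1],
  ],
)

```text
time: 6.85
ee_pos: [0.5008, 0.1842, 0.1739]
tcp_rot: [-179.8, 0.0, 96.1]
wrist_force: [0.7, 0.5, 0.0]
opening: 0.0
grasp_force: 0.0
```

play_rows(
  increments=[
    [[-30,0,-20],[0,0,0],1],
    [[-30,0,-20],[0,0,0],1],
    [[-30,0,-20],[0,0,0],1],
  ],
)

```text
time: 7.15
ee_pos: [0.5053, 0.1545, 0.1943]
tcp_rot: [-180.0, -0.0, 96.0]
wrist_force: [-0.4, 0.1, -0.5]
opening: 0.0001
grasp_force: 0.0
```

```bash
python3 - <<'E'
from h import *
o=telemetry.get_obs(); P=np.r_[o['ee_pos'],o['tcp_rot']]; np.save('pics/w3_pose.npy',P)
print(o['time'],P.round(4))
save('wrist','w3')
inc(bw(0,.14,.085)); inc(bw(0,.068,.085))
E
```

```text
7.15 [ 5.053000e-01  1.545000e-01  1.943000e-01 -1.799995e+02 -2.070000e-02
  9.597170e+01]
[ -1.4   0.6 108.4] [-0.09 -0.01  0.03]
[-73.4   0.5 108.3] [-0.09 -0.01  0.03]
```

View pics/w3.png

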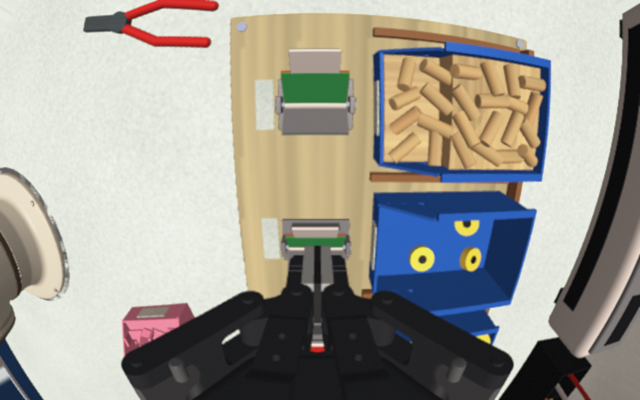

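Tag D is now green and leans left, with its tab at (315,58). Tag C is next, pushed from its left to the right.

play_rows(
  increments=[
    [[-1,0,40],[0,0,0],1],
    [[-1,0,80],[0,0,0],1],
    [[-1,0,100],[0,0,0],1],
    [[-1,0,108],[0,0,0],1],
    [[-7,0,108],[0,0,0],1],
    [[-13,0,108],[0,0,0],1],
    [[-19,0,108],[0,0,0],1],
    [[-25,0,108],[0,0,0],1],
    [[-31,0,108],[0,0,0],1],
    [[-37,0,108],[0,0,0],1],
    [[-43,0,108],[0,0,0],1],
    [[-49,0,108],[0,0,0],1],
    [[-55,0,108],[0,0,0],1],
    [[-61,0,108],[0,0,0],1],
    [[-67,0,108],[0,0,0],1],
    [[-73,0,108],[0,0,0],1],
    [[-73,0,108],[0,0,0],1],
    [[-62,0,108],[0,0,0],1],
    [[-52,0,65],[0,0,0],1],
    [[-52,0,20],[0,0,0],1],
  ],
)

```text
time: 9.2
ee_pos: [0.5093, 0.1053, 0.1738]
tcp_rot: [-179.8, -0.0, 96.2]
wrist_force: [1.8, 1.0, 0.6]
opening: -0.0004
grasp_force: 0.0
```

```bash
python3 - <<'E'
from h import *
print(telemetry.get_obs()['time']); inc(bw(0,-.142,.195)); inc(bw(0,-.142,.085)); inc(bw(0,-.068,.085))
E
```

```text
9.2
[-233.4    0.5  -21.2] [-0.24 -0.02  0.15]
[-233.4    0.9   88.8] [-0.24 -0.02  0.15]
[-159.4    1.1   88.8] [-0.24 -0.02  0.15]
```

play_rows(
  increments=[
    [[-20,0,-20],[0,0,0],1],
    [[-233,0,-21],[0,0,0],1],
    [[-233,0,-21],[0,0,0],1],
    [[-233,0,-21],[0,0,0],1],
    [[-233,0,-21],[0,0,0],1],
    [[-233,0,-21],[0,0,0],1],
    [[-233,0,-21],[0,0,0],1],
    [[-233,0,-21],[0,0,0],1],
    [[-233,0,-21],[0,0,0],1],
  ],
)

```text
time: 10.1
ee_pos: [0.5353, -0.1262, 0.1951]
tcp_rot: [-180.0, -0.0, 96.2]
wrist_force: [0.2, 0.7, -0.1]
opening: 0.0002
grasp_force: 0.0
```

```bash
python3 - <<'E'
from h import *
o=telemetry.get_obs(); P=np.r_[o['ee_pos'],o['tcp_rot']]; np.save('pics/w4_pose.npy',P)
print(o['time'],P.round(4),o['q'].round(1))
save('wrist','w4')
inc(bw(0,-.142,.085)); inc(bw(0,-.068,.085))
E
```

```text
10.1 [ 5.353000e-01 -1.262000e-01  1.951000e-01 -1.799537e+02 -2.660000e-02
  9.618560e+01] [-13.3   4.2   3.2  89.    0.   70.5]
[ -0.4  -0.4 110.2] [-0.04 -0.02  0.19]
[ 73.6  -0.2 110.2] [-0.04 -0.02  0.19]
```

View pics/w4.png

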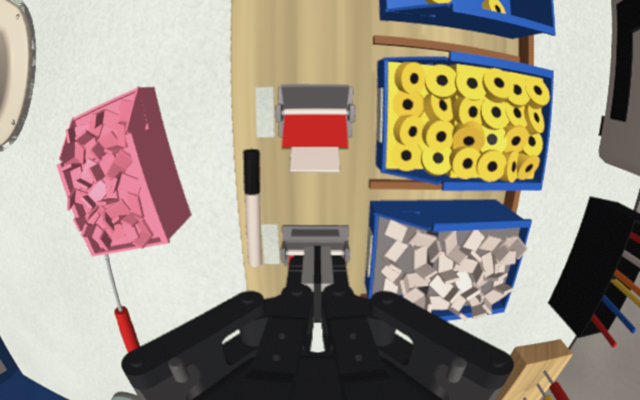

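B's tab edge is at (314,171), in the same spot relative to the fingers as D's was, so I can use the same push.

play_rows(
  increments=[
    [[-1,0,40],[0,0,0],1],
    [[-1,0,80],[0,0,0],1],
    [[-1,0,102],[0,0,0],1],
    [[-1,0,110],[0,0,0],1],
    [[6,0,110],[0,0,0],1],
    [[12,0,110],[0,0,0],1],
    [[18,0,110],[0,0,0],1],
    [[24,0,110],[0,0,0],1],
    [[30,0,110],[0,0,0],1],
    [[36,0,110],[0,0,0],1],
    [[42,0,110],[0,0,0],1],
    [[48,0,110],[0,0,0],1],
    [[54,0,110],[0,0,0],1],
    [[60,0,110],[0,0,0],1],
    [[66,0,110],[0,0,0],1],
    [[73,0,110],[0,0,0],1],
    [[73,0,110],[0,0,0],1],
    [[62,0,110],[0,0,0],1],
    [[52,0,65],[0,0,0],1],
    [[52,0,20],[0,0,0],1],
  ],
)

```text
time: 12.15
ee_pos: [0.5288, -0.0777, 0.175]
tcp_rot: [-179.8, -0.0, 96.0]
wrist_force: [0.9, 0.0, -0.3]
opening: -0.0002
grasp_force: 0.0
```

```bash
python3 - <<'E'
from h import *
print(telemetry.get_obs()['time'],ray('scene',221,125,.09)); inc(bw(0,-.286,.195))
E
```

```text
12.15 [ 0.53937359 -0.46744848  0.09      ]
[-193.4    0.7  -20.1] [-0.22 -0.02  0.02]
```

play_rows(
  increments=[
    [[-20,0,-20],[0,0,0],1],
    [[-193,0,-20],[0,0,0],1],
    [[-193,0,-20],[0,0,0],1],
    [[-193,0,-20],[0,0,0],1],
    [[-193,0,-20],[0,0,0],1],
    [[-193,0,-20],[0,0,0],1],
    [[-193,0,-20],[0,0,0],1],
    [[-193,0,-20],[0,0,0],1],
  ],
)

```text
time: 12.95
ee_pos: [0.55, -0.2676, 0.1951]
tcp_rot: [-179.9, -0.0, 96.1]
wrist_force: [-0.3, -0.2, -0.4]
opening: -0.0001
grasp_force: 0.0
```

```bash
python3 - <<'E'
from h import *
o=telemetry.get_obs(); P=np.r_[o['ee_pos'],o['tcp_rot']]; np.save('pics/w5_pose.npy',P)
print(o['time'],P.round(4),o['q'].round(1))
save('wrist','w5')
inc(bw(0,-.287,.085)); inc(bw(0,-.213,.085))
E
```

```text
12.95 [ 5.50000e-01 -2.67600e-01  1.95100e-01 -1.79947e+02 -1.95000e-02
  9.61116e+01] [-25.9  12.8  12.8  90.   -0.   58. ]
[ -3.7  -0.4 110.3] [-0.04 -0.01  0.14]
[ 70.3  -0.3 110.3] [-0.04 -0.01  0.14]
```

View pics/w5.png

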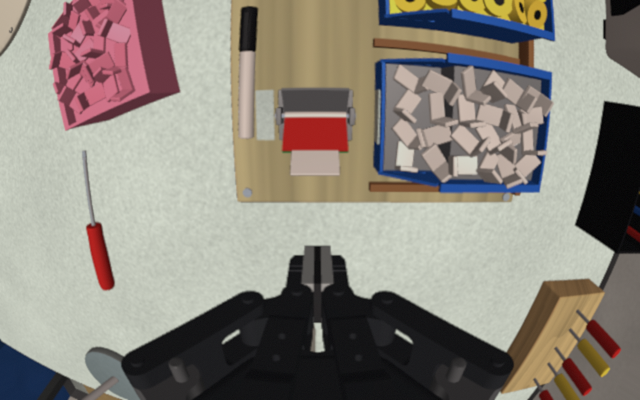

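A's tab edge is at (314,175), about 3 mm closer to the fingers than before. I'll back off 4 mm and then push, ending with the arm raised and clear.

play_rows(
  increments=[
    [[-4,0,40],[0,0,0],1],
    [[-4,0,80],[0,0,0],1],
    [[-4,0,102],[0,0,0],1],
    [[-4,0,110],[0,0,0],1],
    [[2,0,110],[0,0,0],1],
    [[8,0,110],[0,0,0],1],
    [[14,0,110],[0,0,0],1],
    [[20,0,110],[0,0,0],1],
    [[26,0,110],[0,0,0],1],
    [[32,0,110],[0,0,0],1],
    [[38,0,110],[0,0,0],1],
    [[44,0,110],[0,0,0],1],
    [[50,0,110],[0,0,0],1],
    [[56,0,110],[0,0,0],1],
    [[63,0,110],[0,0,0],1],
    [[70,0,110],[0,0,0],1],
    [[70,0,110],[0,0,0],1],
    [[58,0,110],[0,0,0],1],
    [[48,0,65],[0,0,0],1],
    [[48,0,20],[0,0,0],1],
  ],
)

```text
time: 15.0
ee_pos: [0.5443, -0.2219, 0.1748]
tcp_rot: [-179.8, -0.1, 96.0]
wrist_force: [-0.4, -0.3, -0.0]
opening: 0.0002
grasp_force: 0.0
```

play_rows(
  increments=[
    [[0,0,-60],[0,0,0],1],
    [[-30,0,-130],[0,0,0],1],
    [[-30,0,-130],[0,0,0],1],
    [[-30,0,-130],[0,0,0],1],
    [[-30,0,-130],[0,0,0],1],
    [[-30,0,-130],[0,0,0],1],
  ],
)

```text
time: 15.6
ee_pos: [0.5481, -0.2505, 0.3035]
tcp_rot: [-179.9, -0.1, 96.1]
wrist_force: [-0.5, 0.2, -0.3]
opening: -0.0001
grasp_force: 0.0
```

```bash
python3 - <<'E'
from h import *
o=telemetry.get_obs(); print(o['time'],o['ee_pos'])
w,_=save('wrist','w6'); s,_=save('scene','s6')
a=cv2.resize(s[140:335,190:415],(462,400)); b=w[0:300,140:480]; b=cv2.resize(b,None,fx=1,fy=1)
c=np.zeros((400,800,3),np.uint8); c[:,:462]=a; c[:300,462:800]=b[:,:338]
cv2.imwrite('pics/f6.png',c[:,:,::-1])
E
```

```text
15.6 [ 0.54814677 -0.25050759  0.30354346]
```

View pics/f6.png

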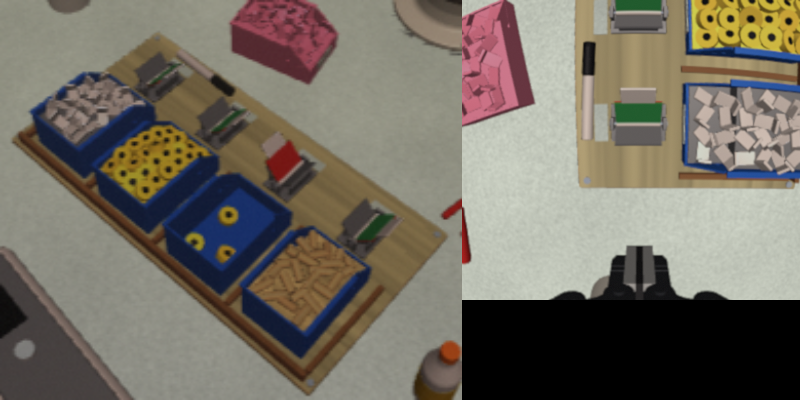

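The final picture shows green tags in front of brackets (160,75), full wheels (225,120) and dowels (370,222), and a red tag in front of the three-wheel bin (283,165). Nothing else has moved and the arm is clear, so I'm handing the job in.

```bash
python3 -c "
from workcell import workorder; print(workorder.job_done())"
```

```text
the job is handed in; nothing more can be done
None
```

All four tags were wrong at the start and are now flipped: the three full bins show green and the three-wheel bin shows red, confirmed in the last pictures. The job was handed in at about 16 s with the arm clear, and no verdict came back.

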